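Fold back the bifold dust cover of the ink box and stand the ink bottles in its bays

TASK

Push the wooden box's two-panel dust cover all the way back, so that its panels stand folded flat against each other at the back of the box. Then take the two round ink bottles that stand just to the right of the box, near the front of the table, and set them down (do not drop them) upright in it, one in the left bay and one in the right. Leave the cover folded and the other things on the table where they are.

Things in the scene. Friction and masses are not known exactly. Their poses are not given: they have to be found in the camera images.
- ink_box: Open wooden box fixed to the table: 190 mm deep (its x), 230 wide (its y), 84 high, with a two-panel folding dust cover. Origin: centre of its underside; x points to its back (away from the robot, turned up to 0.25 rad), y to its left, z up. Walls 8 mm thick: sides 84 mm high, front 66, back 68.
- rear_leaf (a joint): Tilt of the cover's rear panel, rad: 0 = cover spread flat over the box; 1.57 (stop) = both panels upright at the back, folded flat against each other. Starts as a low tent, 0.25 to 0.45. Pushing the front edge or its pull towards the back raises the middle hinge, to 150 mm above the table when folded. Takes 3 to 8 N; stiff hinges stay where left.
- cover_hinge (a point): Middle of the hinge line, parallel to the box's y, of the rear panel on the box: box x +84, z 74 mm. The two panels (206 mm wide, 7 thick, 76 from pin to pin) are hinged together; the front edge of the front panel slides in grooves in the side walls, always 74 mm up, 152 mm x cos(tilt) in front of this line.
- cover_pull (a point): Middle of the pull: a steel bar 8 mm thick, 118 long, parallel to the box's y, on two posts 90 mm apart on the front panel, 14 mm from its front sliding edge and 19 mm clear of its outer face. At the start about 105 mm above the table, over the front of the box; when folded it points to the front, at box x +54, z 88 mm.
- left_bay (a point): Point on the floor of the left bay (box x -30, y +55, z 6 mm), clear of the folded cover: a good place for a bottle. A divider along the box's x at its middle (6 mm thick, top 35 mm up) parts the inside into a left and a right bay, each 174 mm deep and 104 mm wide.
- right_bay (a point): The same for the right bay (box x -30, y -55, z 6 mm).
- bottle_a_center (a point): Centre, 30 mm above its base, of one round ink bottle with a screw cap: 43 mm across, 60 mm high, the straight body about 45 mm high, cap 26 mm across; about 0.12 kg. Stands upright on the table to the right of the box, 0.44 to 0.61 m ahead of the robot; the ink bottles farther off at the far right are not meant.
- bottle_b_center (a point): The same for the other round ink bottle, same size. Either bottle may go to either bay.
- paint_tube: Paint tube lying on the table, 36 x 125 x 20 mm; leave it alone. Origin at the centre of its underside.
- clip: Bulldog clip, 23 x 40 x 35 mm; leave it alone. Origin at the centre of its underside.
- eraser: Eraser lying on the table, 23 x 60 x 13 mm; leave it alone. Origin at the centre of its underside.
There are look-alikes about, which are no part of the job. What is shaped like the part that bears bottle_b_center but pink or red is not meant.

How it is judged (in metres and radians):
On the way, in this order (a step that is already met when the one before it is completed fails the run):
1. the cover is folded back, both panels flat against each other (value of joint rear_leaf above 1.48 rad), for 0.2 s.
2. one bottle stands released in a bay, with the cover still folded (value of joint rear_leaf above 1.48 rad and ((y of bottle_a_center in the frame of ink_box between 0.005 and 0.107 m and x of bottle_a_center in the frame of ink_box between -0.087 and 0.087 m and z of bottle_a_center in the frame of ink_box between 0.028 and 0.044 m and angle between bottle_a_center's own z axis and vertical below 0.15 rad and contact force between the fingers and bottle_a below 0.1 N and linear speed of bottle_a below 0.03 m/s) or (y of bottle_a_center in the frame of ink_box between -0.107 and -0.005 m and x of bottle_a_center in the frame of ink_box between -0.087 and 0.087 m and z of bottle_a_center in the frame of ink_box between 0.028 and 0.044 m and angle between bottle_a_center's own z axis and vertical below 0.15 rad and contact force between the fingers and bottle_a below 0.1 N and linear speed of bottle_a below 0.03 m/s) or (y of bottle_b_center in the frame of ink_box between 0.005 and 0.107 m and x of bottle_b_center in the frame of ink_box between -0.087 and 0.087 m and z of bottle_b_center in the frame of ink_box between 0.028 and 0.044 m and angle between bottle_b_center's own z axis and vertical below 0.15 rad and contact force between the fingers and bottle_b below 0.1 N and linear speed of bottle_b below 0.03 m/s) or (y of bottle_b_center in the frame of ink_box between -0.107 and -0.005 m and x of bottle_b_center in the frame of ink_box between -0.087 and 0.087 m and z of bottle_b_center in the frame of ink_box between 0.028 and 0.044 m and angle between bottle_b_center's own z axis and vertical below 0.15 rad and contact force between the fingers and bottle_b below 0.1 N and linear speed of bottle_b below 0.03 m/s))), for 0.2 s.
At the end, for the whole second after the job is handed in: The rear panel's angle is above 1.48 rad (stop at 1.57: the panels flat against each other within about 10 degrees); one ink bottle stands in each bay, upright within 0.15 rad, on the floor of the box, released and at rest (value of joint rear_leaf above 1.48 rad and (((y of bottle_a_center in the frame of ink_box between 0.005 and 0.107 m and x of bottle_a_center in the frame of ink_box between -0.087 and 0.087 m and z of bottle_a_center in the frame of ink_box between 0.028 and 0.044 m and angle between bottle_a_center's own z axis and vertical below 0.15 rad and contact force between the fingers and bottle_a below 0.1 N and linear speed of bottle_a below 0.03 m/s) and (y of bottle_b_center in the frame of ink_box between -0.107 and -0.005 m and x of bottle_b_center in the frame of ink_box between -0.087 and 0.087 m and z of bottle_b_center in the frame of ink_box between 0.028 and 0.044 m and angle between bottle_b_center's own z axis and vertical below 0.15 rad and contact force between the fingers and bottle_b below 0.1 N and linear speed of bottle_b below 0.03 m/s)) or ((y of bottle_a_center in the frame of ink_box between -0.107 and -0.005 m and x of bottle_a_center in the frame of ink_box between -0.087 and 0.087 m and z of bottle_a_center in the frame of ink_box between 0.028 and 0.044 m and angle between bottle_a_center's own z axis and vertical below 0.15 rad and contact force between the fingers and bottle_a below 0.1 N and linear speed of bottle_a below 0.03 m/s) and (y of bottle_b_center in the frame of ink_box between 0.005 and 0.107 m and x of bottle_b_center in the frame of ink_box between -0.087 and 0.087 m and z of bottle_b_center in the frame of ink_box between 0.028 and 0.044 m and angle between bottle_b_center's own z axis and vertical below 0.15 rad and contact force between the fingers and bottle_b below 0.1 N and linear speed of bottle_b below 0.03 m/s)))); the robot touches nothing.
It fails at once if the paint tube, bulldog clip or eraser is moved by more than 30 mm (distance of any of paint_tube, clip, eraser from where it was at the start of the episode above 0.03 m).
It fails at once if an ink bottle is dropped (falls faster than 0.8 m/s untouched by the fingers) ((linear speed of bottle_a above 0.8 m/s and contact force between the fingers and bottle_a below 0.05 N) or (linear speed of bottle_b above 0.8 m/s and contact force between the fingers and bottle_b below 0.05 N)).
It also fails if it takes over 64 s, if anything falls off the work surface, if the arm or the gripper's body presses on something with over 40 N, if the wrist force passes 120 N, or if a joint passes its speed limit or range.

ROBOT

A 6-joint arm with a two-finger parallel gripper is mounted at the origin on a cart in front of the work surface, level with it; the furniture and walls round the work are solid. World frame = base frame: x ahead of the robot, y to its left, z up, the work surface at z = 0. Lengths are in mm, angles in rad, forces in N, time in s.
With the tool pointing down it reaches from about 300 to 775 mm from the base axis. Payload 14.6 kg.
Tool frame: the origin (TCP) lies between the finger pads; the fingertips stand 19 mm ahead of it and the grasp point (between the pads) is the TCP (manip.tcp_to_tips is the distance from the TCP to the fingertips, in mm); x points along the fingers, z is the direction in which the jaws open and shut, and the axes are right-handed (so a half turn about x gives the same grasp; the last joint's range is limited). The gripper opens to 94 mm and grips with 3 to 60 N. Pads are 16 mm wide; open, the fingers measure 119 mm over their backs; the gripper's body (75 mm by 177 mm) begins 78 mm behind the grasp point.
Start: joints at [-1.182, 0.3, 1.521, -0, 1.321, -0.067], TCP at [242.091, -493.843, 224.446] pointing down, gripper open.
Joint ranges: [-3.03, 3.03], [-0.79, 2.21], [0.23, 2.52], [-1.04, 4.18], [0, 3.07], [-2.55, 2.55]. Speed limits (rad/s): [2.22, 2.22, 2.57, 3.14, 3.14, 3.14].

INTERFACE

Orientations are given as [roll, pitch, yaw] about the fixed x, y, z axes, in that order (R = Rz(yaw) Ry(pitch) Rx(roll)).
In Python, from cell import manip gives the robot as it stands.
- The arm moves only by the tool jog_arm, never from a script. Its argument "moves" is a list that holds one entry, the list of rows, each a list of 6 numbers: the shift along the world's x, y, z in mm, then the turn, a rotation vector about the world's x, y, z in degrees. In form: [[[dx, dy, dz, wx, wy, wz], ...]]. A call has 1 to 5 rows; each row shifts and turns the pose as measured when the row begins; what a row does not reach is not made up. A row lasts 1/10 s, in which the tool goes at most 50 mm and 8.59 degrees, less where a joint would pass 70% of its speed; a pose out of reach is approached as far as the arm can. A call is refused whole if a number of a shift passes 50 or a number of a turn 8.59, either way. A call with a gripper value outside its range is refused whole. "gripper" is the opening, from -1 (shut) to 1 (fully open), set as the call begins (left out, the last holds). The fingers move at their own pace and stop on an object; "squeeze" is the grip in N (left out, the last holds). Time passes only in rows, so rows that do not move let the fingers close. It gives the time, the measured TCP pose, the force and the opening at its end, in the units of the state.
- manip.read_state(): the state, without advancing time (a new reading comes with each control period).
- manip.camera(name): name is "scene" or "side" or "wrist"; returns (picture, depth): 480x640x3 uint8, blue, green, red; 480x640 float32, mm along the optical axis (not along the pixel's ray), 0 where there is no reading.
- manip.camera_params(name): a dict with "fx", "fy", "cx", "cy" (pixels), "rvec" (rotation vector, rad) and "tvec" (3), from world to camera coordinates, as OpenCV has them. Camera axes: x right, y down, z forward; pixel columns grow to the right and rows downward; lengths in mm; the calibration is good to about 2 mm. A picture is of the moment at which its call begins: read the wrist's pose just before it. camera_params takes no time and is no camera call; for the wrist camera it gives the pose at the moment of the call.
- manip.sign_off(): hands the job in, once; it reports no verdict.
The state is a dict: "clock": time; "joints": joint angles; "qd": joint speeds; "effort": joint torques, N m; "eef_pos": TCP position; "eef_rot": TCP orientation; "wrist_force": force on the tool from outside, world axes, zero at the start; "moment": the same for the moment, N m; "finger_gap": finger opening in mm.
Only numpy, scipy, OpenCV 4.12 (cv2) and the standard library are available. Lean on these libraries where they do the work, as an engineer would, in place of code of your own. Each camera call takes 0.05 s, during which the arm holds its last target. There are 200 camera calls.

## Working session

There is one attempt and no reset: what is moved stays moved. The work goes in short steps, Python scripts to look and compute and a tool call to move; the robot and the scene stay as the last step left them, time stands still between calls to the robot, and variables do not carry over. Pictures are saved under pics/ and viewed, about 8 in all and at most 12, crops included, and the job is handed in when it is done.

Besides the shell and the picture viewer there is one more tool, called after "Emit:" by a JSON object that holds its "method" and its "body". jog_arm: Moves the arm, as the interface text tells. Its arguments: {"type":"object","properties":{"moves":{"type":"array","items":{"type":"array","items":{"type":"array","items":{"type":"number"}}}},"gripper":{"type":"number"},"squeeze":{"type":"number"}},"required":["moves"]}

```bash
mkdir -p pics; cat > h.py <<'E'
import numpy as np, cv2
from cell import manip
def grab(n):
    p=manip.camera_params(n); im,d=manip.camera(n)
    return im,d,p
def pts(d,p):
    v,u=np.mgrid[0:480,0:640]
    c=np.stack([(u-p['cx'])/p['fx']*d,(v-p['cy'])/p['fy']*d,d],-1)
    R=cv2.Rodrigues(np.array(p['rvec'],float))[0]
    w=(c-np.array(p['tvec']).ravel())@R
    w[d<=0]=np.nan
    return w
E
python3 - <<'E'
from h import *
print(manip.read_state())
for n in('scene','side'):
    im,d,p=grab(n); cv2.imwrite(f'pics/{n}0.png',im); np.save(f'{n}0.npy',pts(d,p)); 
    R=cv2.Rodrigues(np.array(p['rvec'],float))[0]; print(n,p,-R.T@np.array(p['tvec']).ravel())
E
```

```text
{'clock': 0.0, 'joints': array([-1.18161331e+00,  3.00485642e-01,  1.52157079e+00, -1.63908434e-05,
        1.32068365e+00, -6.66269509e-02]), 'qd': array([-9.68549040e-04, -3.60767073e-04, -4.40654357e-05,  3.99990157e-03,
        4.85901909e-04,  3.44436235e-04]), 'effort': array([-7.69614617e-04, -5.31814742e+01, -3.52738738e+01,  7.06952135e-02,
        2.44734687e-02, -1.14033664e-04]), 'eef_pos': array([ 241.99614099, -493.64098885,  223.88269168]), 'eef_rot': array([3.08880115, 1.56964879, 1.97381886]), 'wrist_force': array([0.09321782, 0.13249486, 0.78335922]), 'moment': array([-0.00420104,  0.02545526, -0.04009181]), 'finger_gap': 94.24791970062726}
scene {'fx': 606.9534522695952, 'fy': 606.9534522695952, 'cx': 332.89703788961697, 'cy': 229.49989537988648, 'rvec': array([ 1.67564178, -1.39424007,  0.81734818]), 'tvec': array([-207.86534105,  338.86397674,  797.96605736])} [-488.64415605 -310.81099201  677.79793408]
side {'fx': 510.412153205394, 'fy': 510.412153205394, 'cx': 314.44803791687093, 'cy': 242.038922780645, 'rvec': array([ 0.58199547, -2.43753329,  1.50476781]), 'tvec': array([433.5759764 , 225.34445453, 767.67284419])} [143.85778375 719.06979666 538.82595686]
```

View pics/scene0.png

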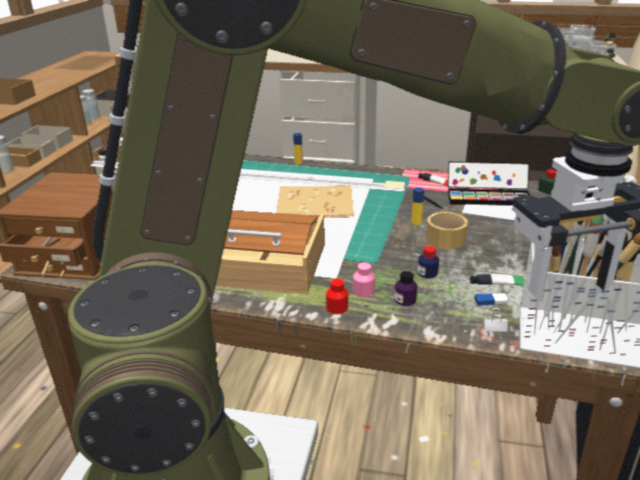

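View pics/side0.png

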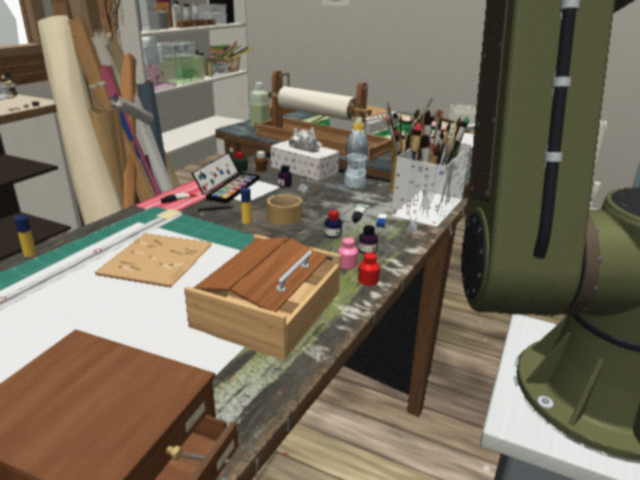

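```bash
python3 - <<'E'
from h import *
S=np.load('side0.npy'); C=np.load('scene0.npy')
np.set_printoptions(precision=1,suppress=True)
for nm,W,l in(('scene',C,[('red',337,297),('pink',364,280),('blue',429,262),('purp',405,289)]),('side',S,[('red',369,268),('pink',348,252),('blue',333,224),('purp',369,240)])):
    cam={'scene':(-488.6,-310.8),'side':(143.9,719)}[nm]
    for n,u,v in l:
        P=W[v-22:v+22,u-14:u+15].reshape(-1,3)
        P0=W[v-1:v+6,u-3:u+4].reshape(-1,3); m=np.nanmedian(P0,0)
        P=P[np.linalg.norm(P[:,:2]-m[:2],axis=1)<35]
        P=P[P[:,2]>8]
        b=P[(P[:,2]<42)]
        # circle fit r=21.5
        from scipy.optimize import least_squares
        d=m[:2]-cam; d/=np.linalg.norm(d)
        r=least_squares(lambda c:np.hypot(*(b[:,:2]-c).T)-21.5,m[:2]+d*21.5,loss='soft_l1')
        print(nm,n,m,'zmax',np.nanmax(P[:,2]),'centre',r.x,len(b))
# side-view box planes
for nm,(u0,u1,v0,v1) in {'left':(195,270,305,345),'front':(288,335,285,330)}.items():
    P=S[v0:v1,u0:u1].reshape(-1,3); P=P[(P[:,2]>8)&(P[:,2]<62)]
    for k in range(4):
        c=P.mean(0);_,_,V=np.linalg.svd(P-c,full_matrices=False);n=V[2]; P=P[abs((P-c)@n)<4]
    print(nm,c,n,len(P),'extent',P.min(0),P.max(0))
P=S[150:360,180:350].reshape(-1,3); 
for z in(60,75,80,90,100,110):
    q=P[abs(P[:,2]-z)<2]; print(z,q.min(0),q.max(0))
for u,v in((280,285),(310,257),(295,270)):print(u,v,S[v-2:v+3,u-2:u+3].reshape(-1,3)[::6])
E
```

```text
scene red [ 409.2 -141.7   34.8] zmax 61.928627866466904 centre [ 429.6 -136.6] 398
scene pink [ 473.4 -182.3   34.7] zmax 61.50543180446436 centre [ 493.5 -177.8] 387
scene blue [ 561.4 -300.9   33.4] zmax 62.43249132532228 centre [ 581.6 -297.8] 350
scene purp [ 456.9 -261.7   35.1] zmax 63.052214592814124 centre [ 478.2 -260.6] 403
side red [ 421.1 -117.8   36.3] zmax 60.20458567664348 centre [ 428.3 -136.6] 363
side pink [ 483.9 -159.6   36.4] zmax 60.65121847508014 centre [ 492.3 -177.8] 298
side blue [ 571.4 -278.4   32.2] zmax 60.056188206764936 centre [ 580.4 -297.1] 262
side purp [ 467.5 -241.3   32.2] zmax 60.31425231194601 centre [ 476.8 -260.3] 289
left [557.  161.2  35.9] [-0.  1. -0.] 1885 extent [484.4 157.2   8. ] [631.6 164.9  62. ]
front [460.7  60.8  41.1] [-1. -0. -0.] 234 extent [458.4 -41.8  22.1] [463.3 146.7  56.8]
60 [ 458.1 -713.3   58. ] [1033.1  165.2   62. ]
75 [ 457.9 -621.8   73. ] [1031.8  164.8   77. ]
80 [ 459.  -621.8   78. ] [810.6 164.8  82. ]
90 [ 497.7 -618.9   88. ] [794.1 152.1  92. ]
100 [ 494.3 -625.1   98. ] [688.7 150.  102. ]
110 [ 494.5 -613.7  108. ] [684.6 102.7 111.6]
280 285 [[513.3  81.8  87.3]
 [513.   79.   83.9]
 [502.9  93.2  92.6]
 [502.1  91.3  89.9]
 [500.6  90.6  88. ]]
310 257 [[497.6   1.4 106.6]
 [496.2   0.2 104.4]
 [509.3 -30.9  84.1]
 [506.8 -30.2  82.9]
 [502.3 -25.2  84.4]]
295 270 [[496.3  60.2 110. ]
 [495.1  59.  107.8]
 [495.3  54.9 103.7]
 [508.3  26.5  83.6]
 [507.1  24.9  81.1]]
```

```bash
python3 -c "
import cv2
a=cv2.imread('pics/side0.png')[200:380,170:400];cv2.imwrite('pics/c1.png',cv2.resize(a,None,fx=3.2,fy=3.2,interpolation=cv2.INTER_CUBIC))"
```

```text
(no output)
```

View pics/c1.png

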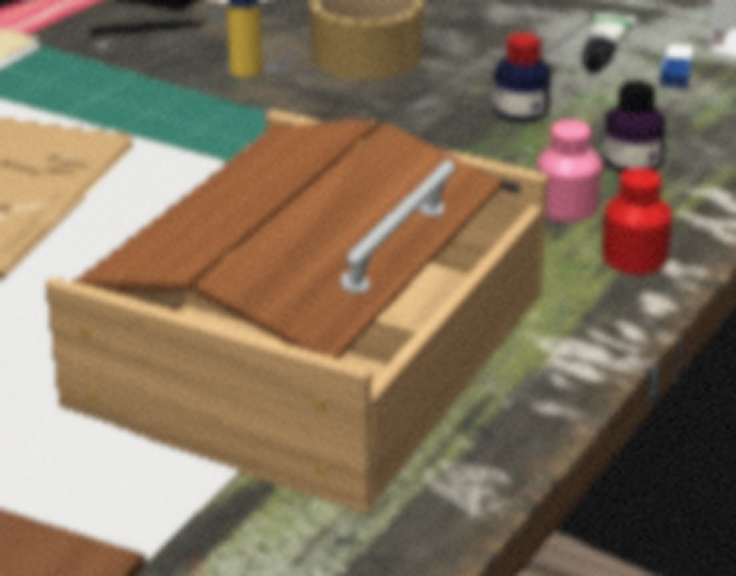

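```bash
python3 - <<'E'
from h import *
S=np.load('side0.npy')
for nm,(u0,u1,v0,v1) in {'left':(190,283,290,350),'front':(286,340,270,345)}.items():
    P=S[v0:v1,u0:u1].reshape(-1,3); P=P[(P[:,2]>5)&(P[:,2]<64)]
    P=P[abs(P[:,1]-161)<12] if nm=='left' else P[abs(P[:,0]-461)<12]
    for k in range(4):
        c=P.mean(0);_,_,V=np.linalg.svd(P-c,full_matrices=False);n=V[2]; P=P[abs((P-c)@n)<3]
    print(nm,c,n,len(P),P.min(0),P.max(0))
# bar: points near grey above panel
im=cv2.imread('pics/side0.png'); hsv=cv2.cvtColor(im,cv2.COLOR_BGR2HSV)
m=(hsv[...,1]<70)&(S[...,2]>98)&(S[...,2]<118)&(abs(S[...,0]-500)<40)&(abs(S[...,1]-46)<90)
B=S[m];print('bar',len(B),np.median(B,0),B.min(0),B.max(0),np.polyfit(B[:,1],B[:,0],1))
q=S[...,:].reshape(-1,3);q=q[(abs(q[:,0]-560)<100)&(abs(q[:,1]-46)<90)&(q[:,2]<130)&(q[:,2]>70)]
for x in range(470,640,8):
    s=q[abs(q[:,0]-x)<3]; 
    if len(s): print(x,np.percentile(s[:,2],[10,50,90]),len(s))
E
```

```text
left [549.96951394 161.09717856  35.6983401 ] [ 1.89551466e-02 -9.99820273e-01 -3.51897732e-04] 2582 [461.38939703 157.37236979   5.0310808 ] [642.65315454 165.16899418  63.99749484]
front [460.89656056  51.99319192  36.02260022] [-0.9998215  -0.01866836  0.00290944] 1436 [457.59828023 -69.97604947   5.02628057] [464.8278533  152.61397852  63.99671451]
bar 196 [496.66987866  52.18184434 108.27075177] [492.76662086 -14.29007585  98.34035235] [502.35731302 105.94232321 111.20282886] [-1.90665652e-02  4.98072664e+02]
486 [74.16835682 77.9442648  79.48852269] 228
494 [ 79.35320055  81.21694184 108.06237208] 347
502 [ 81.25958465  83.29768476 108.29606249] 288
510 [83.31652076 84.45497831 86.4800762 ] 124
518 [86.0441353  87.27655218 88.58833262] 118
526 [87.76349104 88.93517878 90.49375479] 216
534 [89.69078807 91.09532873 92.43701226] 212
542 [91.92026966 93.11559734 94.64765494] 213
550 [93.9507863  95.51204483 96.87829968] 221
558 [96.31756157 97.53402962 99.00735896] 209
566 [95.67525575 97.54485455 99.32096396] 148
574 [97.12310074 97.96629868 98.85219738] 121
582 [94.78533723 95.78470022 96.61564311] 124
590 [92.72858963 93.48197147 94.6309736 ] 115
598 [90.24757654 91.45268806 92.44883388] 119
606 [88.26806818 89.27294839 90.12018023] 115
614 [86.03791238 87.04734748 88.15053009] 116
622 [84.04231129 84.82618348 85.85037645] 115
630 [81.95462869 82.76088844 83.77411515] 106
638 [79.70333985 80.77238974 81.72712882] 89
```

```bash
python3 - <<'E'
from h import *
for f in('scene0','side0'):
    W=np.load(f+'.npy').reshape(-1,3);W=W[(W[:,0]>380)&(W[:,0]<760)&(W[:,1]>-480)&(W[:,1]<-80)&(W[:,2]>7)&(W[:,2]<320)]
    g=np.zeros((19,20),int)
    np.maximum.at(g,(((W[:,0]-380)//20).astype(int),((W[:,1]+480)//20).astype(int)),W[:,2].astype(int))
    print(f,'cols y -480..-80 step 20; rows x 740 down to 380')
    for i in range(18,-1,-1):print(380+20*i,*['%4d'%k if k else '   .' for k in g[i]])
E
```

```text
scene0 cols y -480..-80 step 20; rows x 740 down to 380
740    .    .    .    .    .   48   48    .   50   50    .    .    .    .    .    .    .    .    .    .
720    .    .    .    .    .   47    .    .    .   49    .    .    .    .    .    .    .    .    .    .
700    .    .    .    .    .   47   47    .   46   49    .    .    .    .    .    .    .    .    .    .
680    .    .    .    .    .   43   49   48   48   47    .    .    .    .    .    .    .    .    .    .
660    .    .    .    .    .    .    .    .    .    .    .    .    .    .    .    .    .    .    .    .
640    .    .    .    .    .    .    .    .    .    .    .    .    .    .    .    .    .    .    .    .
620    .    .    .    .    .    .    .    .    .    .    .    .    .    .    .    .    .    .    .    .
600    .    .    .    .    .    .    .    .    .    .    .    .    .    .    .    .    .    .    .    .
580   11   13    .    .    .    .    .    .   60   60   38    .    .    .    .    .    .    .    .    .
560   13   18   20   20   17    .    .    .   61   62   38    .    .    .    .    .    .    .    .    .
540 
[... 2262 characters left out ...]
2    .    .    .    .    .    .    .    .    .   35   58   37    .    .    .
480  159   10   10   12   11    .    .    .    .    .   59   59   35    .   59   60   42    .    .    .
460  159    .    .    .    .    .    .    .    .    .   59   60   37    .   43   56   37    .    .    .
440  158    .    .    .    .    .    .    .    .    .   39   38    .    .    .    .    .   44   34    .
420  222   10   33   33    .    .    .    .    .    .    .    .    .    .    .    .   59   60   54    .
400  205   68   33   32    .    .    .    .    .    .    .    .    .    .    .    .   59   60   40    .
380  159  156    .    .    .    .    .    .    .    .    .    .    .    .    .    .    .    .    .    .
```

Emit:
{"method": "jog_arm", "body": {"moves": [[[20, 45, 0, 0, 0, -8.3], [20, 45, 0, 0, 0, -8.3], [20, 45, 0, 0, 0, -8.3], [20, 45, 0, 0, 0, 0], [20, 45, 0, 0, 0, 0]]], "gripper": -1, "squeeze": 20}}

```text
clock: 0.6
eef_pos: [339.2, -269.0, 221.3]
eef_rot: [-2.755, 1.566, 1.969]
wrist_force: [1.8, 0.2, 0.3]
finger_gap: 57.3
```

Emit:
{"method": "jog_arm", "body": {"moves": [[[20, 45, 0, 0, 0, 0], [20, 45, 0, 0, 0, 0], [20, 45, 0, 0, 0, 0], [20, 45, 0, 0, 0, 0], [20, 45, 0, 0, 0, 0]]]}}

```text
clock: 1.1
eef_pos: [438.2, -39.2, 221.2]
eef_rot: [-2.836, 1.566, 1.886]
wrist_force: [0.5, -1.3, -0.2]
finger_gap: 17.5
```

Emit:
{"method": "jog_arm", "body": {"moves": [[[20, 45, -10, 0, 0, 0], [15, 42, -20, 0, 0, 0], [0, 0, -40, 0, 0, 0], [0, 0, -30, 0, 0, 0], [0, 0, 0, 0, 0, 0]]]}}

```text
clock: 1.6
eef_pos: [473.4, 55.4, 118.7]
eef_rot: [3.134, 1.566, 1.581]
wrist_force: [-0.3, -0.7, 1.1]
finger_gap: 0.6
```

Emit:
{"method": "jog_arm", "body": {"moves": [[[2, -8, -11, 0, 0, 0], [0, 0, 0, 0, 0, 0], [10, 0, 0, 0, 0, 0], [12, 0, 0, 0, 0, 0], [12, 0, 0, 0, 0, 0]]]}}

```text
clock: 2.1
eef_pos: [509.9, 45.2, 110.4]
eef_rot: [-2.496, 1.565, 2.231]
wrist_force: [-3.5, 0.7, -2.3]
finger_gap: 0.4
```

```bash
python3 - <<'E'
from h import *
print(manip.read_state()['eef_pos'],manip.read_state()['wrist_force'])
im,d,p=grab('side');a=im[160:360,170:400];cv2.imwrite('pics/c2.png',cv2.resize(a,None,fx=3,fy=3,interpolation=cv2.INTER_CUBIC))
E
```

```text
[509.89265704  45.24596478 110.39138025] [-3.52909923  0.67136186 -2.3020408 ]
```

View pics/c2.png

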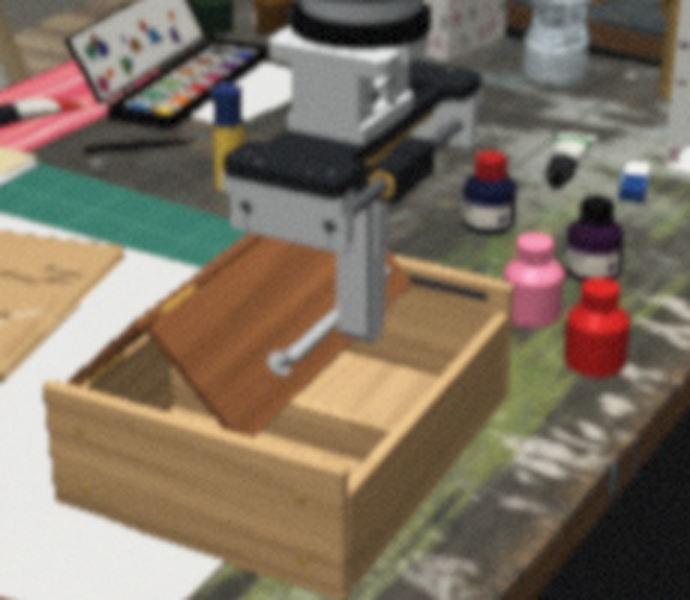

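Emit:
{"method": "jog_arm", "body": {"moves": [[[15, 0, -2, 0, 0, 0], [15, 0, -2, 0, 0, 0], [15, 0, -3, 0, 0, 0], [12, 0, -3, 0, 0, 0], [8, 0, -2, 0, 0, 0]]]}}

```text
clock: 2.65
eef_pos: [580.8, 43.9, 102.3]
eef_rot: [2.762, 1.566, 1.204]
wrist_force: [-1.3, 1.3, -1.6]
finger_gap: 0.4
```

Emit:
{"method": "jog_arm", "body": {"moves": [[[8, 0, -3, 0, 0, 0], [5, 0, -1, 0, 0, 0], [4, 0, 0, 0, 0, 0], [3, 0, 0, 0, 0, 0], [2, 0, 0, 0, 0, 0]]]}}

```text
clock: 3.15
eef_pos: [598.3, 43.6, 98.6]
eef_rot: [-1.862, 1.554, 2.863]
wrist_force: [-21.5, -0.5, 14.5]
finger_gap: 0.6
```

Emit:
{"method": "jog_arm", "body": {"moves": [[[1, 0, 0, 0, 0, 0], [0, 0, 0, 0, 0, 0], [-20, 0, 0, 0, 0, 0], [-40, 0, 10, 0, 0, 0], [-40, 0, 40, 0, 0, 0]]]}}

```text
clock: 3.65
eef_pos: [499.6, 43.2, 142.4]
eef_rot: [-1.736, 1.544, 2.989]
wrist_force: [0.7, -0.3, 0.6]
finger_gap: 0.7
```

Emit:
{"method": "jog_arm", "body": {"moves": [[[-10, -45, 40, 0, 0, 0], [0, -50, 0, 0, 0, 0], [0, -50, 0, 0, 0, 0], [0, -50, 0, 0, 0, 0], [0, -50, 0, 0, 0, 0]]], "gripper": 0.38}}

```text
clock: 4.15
eef_pos: [489.6, -194.0, 185.3]
eef_rot: [-1.645, 1.557, 3.089]
wrist_force: [1.5, 0.1, 0.2]
finger_gap: 37.3
```

```bash
python3 - <<'E'
from h import *
im,d,p=grab('side');W=pts(d,p);a=im[160:360,170:400];cv2.imwrite('pics/c3.png',cv2.resize(a,None,fx=3,fy=3,interpolation=cv2.INTER_CUBIC))
# cover points in box frame
c,s=np.cos(.019),np.sin(.019);B=W-[556,46.2,0];B=np.stack([B[...,0]*c+B[...,1]*s,-B[...,0]*s+B[...,1]*c,B[...,2]],-1).reshape(-1,3)
q=B[(abs(B[:,1])<100)&(B[:,0]>20)&(B[:,0]<125)&(B[:,2]<200)]
for z in range(90,160,6):
    r=q[abs(q[:,2]-z)<3]
    if len(r):print(z,np.percentile(r[:,0],[1,10,50,90,99]).round(1),len(r))
E
```

```text
90 [49.1 50.5 68.7 77.4 78.7] 413
96 [74.7 75.9 76.9 77.9 78.6] 192
102 [75.3 76.  77.  78.1 79. ] 187
108 [75.1 75.9 77.  78.  79.1] 194
114 [74.9 75.8 76.9 78.1 79.1] 196
120 [75.1 76.  76.8 78.1 78.7] 193
126 [74.7 75.9 77.  78.1 78.8] 198
132 [74.8 75.9 76.9 78.  79.3] 199
138 [75.3 75.9 77.  78.  78.6] 202
144 [75.3 75.9 77.1 78.4 91.7] 207
150 [75.2 76.9 81.7 87.7 90.2] 392
156 [82.4 82.4 82.4 82.4 82.4] 1
```

View pics/c3.png

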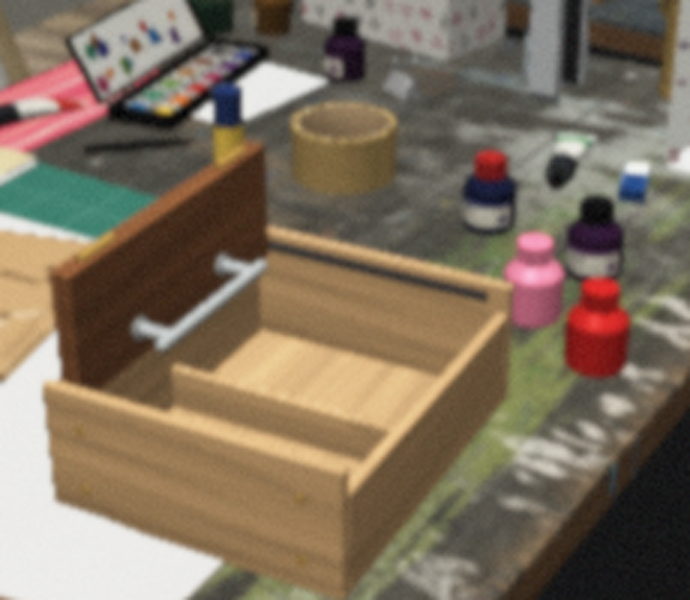

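Emit:
{"method": "jog_arm", "body": {"moves": [[[-8, -45, 0, 0, 0, 0], [-4, -20, 0, 0, 0, 0], [0, 0, -30, 0, 0, 0], [0, 0, -30, 0, 0, 0], [0, 0, 0, 0, 0, 0]]]}}

```text
clock: 4.7
eef_pos: [477.3, -268.3, 126.2]
eef_rot: [-1.007, 1.562, -2.565]
wrist_force: [-0.6, 0.4, -0.8]
finger_gap: 64.8
```

```bash
python3 - <<'E'
from h import *
print(manip.read_state()['eef_pos'])
im,d,p=grab('side');W=pts(d,p)
P=W[215:275,340:400].reshape(-1,3)
P=P[(np.hypot(P[:,0]-477.5,P[:,1]+260.5)<32)&(P[:,2]>8)&(P[:,2]<62)];print(len(P),P.mean(0))
im,d,p=grab('wrist');W=pts(d,p)
cv2.imwrite('pics/w1.png',im)
h=cv2.cvtColor(im,cv2.COLOR_BGR2HSV)
Z=W[...,2]; m=(abs(Z-60)<3)&(np.hypot(W[...,0]-477.5,W[...,1]+260.5)<30)
print('cap',m.sum(),W[m].mean(0) if m.any() else '', W[m].min(0),W[m].max(0))
E
```

```text
[ 477.25148901 -268.30900787  126.16303971]
414 [ 472.43436883 -247.69921404   34.37783648]
cap 996 [ 478.26735107 -259.93809786   60.13724547] [ 465.06381117 -272.32503376   57.04724654] [ 490.41937223 -247.25401657   62.50284802]
```

View pics/w1.png

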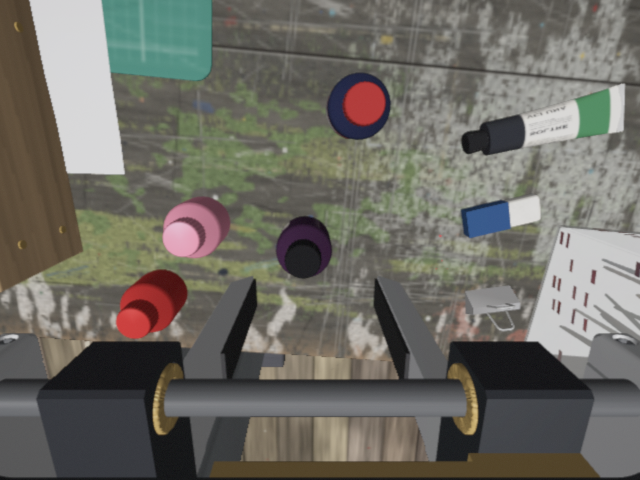

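Emit:
{"method": "jog_arm", "body": {"moves": [[[1, 8, 0, 0, 0, 0], [0, 0, -20, 0, 0, 0], [0, 0, -20, 0, 0, 0], [0, 0, 0, 0, 0, 0]]]}}

```text
clock: 5.2
eef_pos: [483.0, -259.6, 95.8]
eef_rot: [0.391, 1.557, -1.165]
wrist_force: [0.5, 1.0, 0.9]
finger_gap: 65.4
```

Emit:
{"method": "jog_arm", "body": {"moves": [[[-5, 0, -10, 0, 0, 0], [0, 0, -20, 0, 0, 0], [0, 0, -20, 0, 0, 0], [0, 0, -12, 0, 0, 0], [0, 0, 0, 0, 0, 0]]]}}

```text
clock: 5.7
eef_pos: [479.7, -259.6, 37.4]
eef_rot: [0.625, 1.549, -0.93]
wrist_force: [-0.7, -0.1, -0.1]
finger_gap: 65.2
```

Emit:
{"method": "jog_arm", "body": {"moves": [[[-1, 0, -5, 0, 0, 0], [0, 0, 0, 0, 0, 0]]]}}

```text
clock: 5.9
eef_pos: [479.2, -259.9, 33.6]
eef_rot: [0.655, 1.547, -0.9]
wrist_force: [0.5, 0.5, -0.7]
finger_gap: 64.7
```

Emit:
{"method": "jog_arm", "body": {"moves": [[[0, 0, 0, 0, 0, 0], [0, 0, 0, 0, 0, 0], [0, 0, 0, 0, 0, 0], [0, 0, 0, 0, 0, 0], [0, 0, 0, 0, 0, 0]]], "gripper": -1, "squeeze": 15}}

```text
clock: 6.4
eef_pos: [479.9, -260.4, 35.4]
eef_rot: [0.689, 1.545, -0.866]
wrist_force: [-0.1, 0.1, -1.3]
finger_gap: 41.5
```

Emit:
{"method": "jog_arm", "body": {"moves": [[[0, 0, 20, 0, 0, 0], [0, 0, 40, 0, 0, 0], [0, 0, 45, 0, 0, 0], [0, 10, 25, 0, 0, 0], [5, 40, 0, 0, 0, 0]]]}}

```text
clock: 6.9
eef_pos: [483.0, -211.2, 168.7]
eef_rot: [0.641, 1.548, -0.918]
wrist_force: [1.1, 0.6, -1.6]
finger_gap: 42.0
```

Emit:
{"method": "jog_arm", "body": {"moves": [[[8, 45, 0, 0, 0, 0], [8, 45, 0, 0, 0, 0], [8, 45, 0, 0, 0, 0], [8, 45, 0, 0, 0, 0], [8, 45, 0, 0, 0, 0]]]}}

```text
clock: 7.4
eef_pos: [522.7, 20.8, 170.5]
eef_rot: [0.715, 1.546, -0.849]
wrist_force: [0.4, -0.5, -1.4]
finger_gap: 42.0
```

Emit:
{"method": "jog_arm", "body": {"moves": [[[2, 45, 0, 0, 0, 0], [1, 33, -10, 0, 0, 0], [0, 0, -20, 0, 0, 0], [0, 0, -20, 0, 0, 0], [0, 0, 0, 0, 0, 0]]]}}

```text
clock: 7.9
eef_pos: [525.0, 108.5, 119.2]
eef_rot: [0.76, 1.546, -0.796]
wrist_force: [-0.2, -0.1, -0.6]
finger_gap: 42.1
```

```bash
python3 - <<'E'
from h import *
print(manip.read_state()['eef_pos'],manip.read_state()['wrist_force'])
im,d,p=grab('side');a=im[120:360,170:400];cv2.imwrite('pics/c4.png',cv2.resize(a,None,fx=2.5,fy=2.5,interpolation=cv2.INTER_CUBIC))
E
```

```text
[524.96172691 108.51855534 119.21125422] [-0.20331549 -0.05201275 -0.5582241 ]
```

View pics/c4.png

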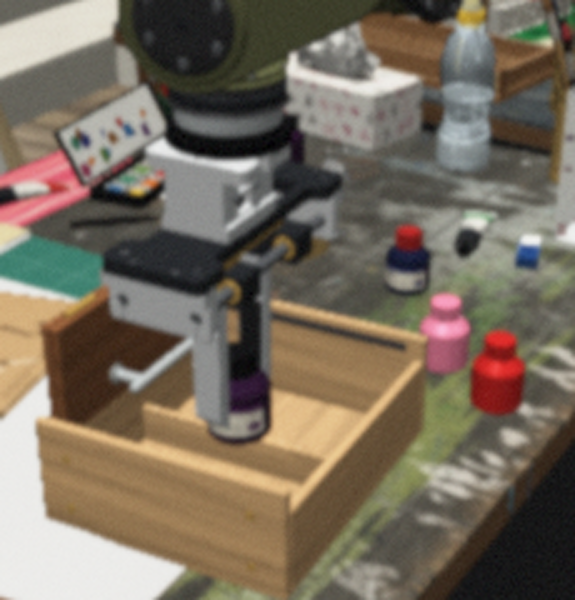

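Emit:
{"method": "jog_arm", "body": {"moves": [[[0, -8, 0, 0, 0, 0], [0, 0, 0, 0, 0, 0], [0, 0, -20, 0, 0, 0], [0, 0, -20, 0, 0, 0], [0, 0, -8, 0, 0, 0]]]}}

```text
clock: 8.45
eef_pos: [528.6, 98.0, 77.6]
eef_rot: [1.037, 1.537, -0.523]
wrist_force: [0.1, 1.1, -1.5]
finger_gap: 41.8
```

Emit:
{"method": "jog_arm", "body": {"moves": [[[-1, 1, -10, 0, 0.8, 0], [0, 0, -10, 0, 0, 0], [0, 0, -8, 0, 0, 0], [0, 0, -4, 0, 0, 0], [0, 0, 0, 0, 0, 0]]]}}

```text
clock: 8.95
eef_pos: [528.4, 98.5, 44.6]
eef_rot: [0.737, 1.548, -0.823]
wrist_force: [-0.1, -1.4, -1.0]
finger_gap: 41.7
```

Emit:
{"method": "jog_arm", "body": {"moves": [[[0, 0, -2, 0, 0, 0], [0, 0, -2, 0, 0, 0], [0, 0, -1, 0, 0, 0]]]}}

```text
clock: 9.25
eef_pos: [529.1, 98.7, 41.1]
eef_rot: [0.794, 1.547, -0.766]
wrist_force: [-9.0, -0.5, 18.3]
finger_gap: 41.5
```

Emit:
{"method": "jog_arm", "body": {"moves": [[[0, 0, 0.5, 0, 0, 0], [0, 0, 0, 0, 0, 0]]]}}

```text
clock: 9.45
eef_pos: [529.4, 98.8, 42.3]
eef_rot: [0.835, 1.546, -0.725]
wrist_force: [-0.7, 0.1, -0.7]
finger_gap: 41.9
```

Emit:
{"method": "jog_arm", "body": {"moves": [[[0, 0, 0, 0, 0, 0], [0, 0, 0, 0, 0, 0], [0, 0, 0, 0, 0, 0], [0, 0, 0, 0, 0, 0]]], "gripper": 0.22}}

```text
clock: 9.85
eef_pos: [529.8, 98.8, 42.6]
eef_rot: [0.865, 1.546, -0.695]
wrist_force: [0.5, -0.2, -0.4]
finger_gap: 57.3
```

Emit:
{"method": "jog_arm", "body": {"moves": [[[0, 0, 10, 0, 0, 0], [0, 0, 25, 0, 0, 0], [0, 0, 40, 0, 0, 0], [0, 0, 40, 0, 0, 0], [0, -10, 30, 0, 0, 0]]]}}

```text
clock: 10.35
eef_pos: [526.8, 88.9, 191.1]
eef_rot: [0.594, 1.55, -0.965]
wrist_force: [-0.5, -0.3, 0.1]
finger_gap: 57.6
```

```bash
cat > chk.py <<'E'
from h import *
s=manip.read_state();print(s['clock'],s['eef_pos'],s['eef_rot'],s['wrist_force'],s['finger_gap'])
im,d,p=grab('side');W=pts(d,p)
c,s=np.cos(.019),np.sin(.019);B=W-[556,46.2,0];B=np.stack([B[...,0]*c+B[...,1]*s,-B[...,0]*s+B[...,1]*c,B[...,2]],-1)
h=cv2.cvtColor(im,cv2.COLOR_BGR2HSV)
for nm,sg in(('L',1),('R',-1)):
    m=(abs(B[...,0])<80)&(B[...,1]*sg>8)&(B[...,1]*sg<102)&(B[...,2]>10)&(B[...,2]<80)&(h[...,2]<90)&((h[...,0]>100)|(h[...,1]<90))
    m|=(abs(B[...,0])<45)&(B[...,1]*sg>8)&(B[...,1]*sg<102)&(B[...,2]>58)&(B[...,2]<74)
    Q=B[m]
    if len(Q)>30:
        t=Q[Q[:,2]>np.percentile(Q[:,2],99)-5]
        print(nm,len(Q),'top z',np.percentile(Q[:,2],[2,99]).round(1),'cap top centre',t.mean(0).round(1),'body',Q[Q[:,2]<45].mean(0).round(1))
q=B[(abs(B[...,1])<100)&(B[...,0]>65)&(B[...,0]<125)&(B[...,2]<148)&(B[...,2]>96)]
print('cover slope (0=upright)',np.polyfit(q[:,2],q[:,0],1))
a=im[120:360,170:400];cv2.imwrite('pics/last.png',cv2.resize(a,None,fx=2.5,fy=2.5,interpolation=cv2.INTER_CUBIC))
E
python3 chk.py
```

```text
10.35 [526.817688    88.92309601 191.07950847] [ 0.59449541  1.55020824 -0.96465661] [-0.48341209 -0.3024867   0.12895509] 57.64115062343272
L 217 top z [42.8 66.6] cap top centre [-27.9  56.1  64.7] body [-44.8  47.4  43.1]
cover slope (0=upright) [4.55298872e-02 7.18144719e+01]
```

Emit:
{"method": "jog_arm", "body": {"moves": [[[0, -45, 0, 0, 0, 0], [0, -50, 0, 0, 0, 0], [0, -50, 0, 0, 0, 0], [8, -50, 0, 0, 0, 0], [10, -50, 0, 0, 0, 0]]], "gripper": 0.38}}

```text
clock: 10.9
eef_pos: [545.3, -155.8, 202.6]
eef_rot: [1.005, 1.538, -0.547]
wrist_force: [0.2, 1.2, -0.2]
finger_gap: 64.7
```

Emit:
{"method": "jog_arm", "body": {"moves": [[[12, -45, 0, 0, 0, 0], [12, -45, 0, 0, 0, 0], [10, -30, -20, 0, 0, 0], [0, 0, -30, 0, 0, 0], [0, 0, 0, 0, 0, 0]]]}}

```text
clock: 11.4
eef_pos: [578.9, -287.8, 153.9]
eef_rot: [1.001, 1.534, -0.557]
wrist_force: [-0.7, -1.3, -0.2]
finger_gap: 64.7
```

```bash
python3 chk.py; python3 - <<'E'
from h import *
im,d,p=grab('wrist');W=pts(d,p)
m=(abs(W[...,2]-60)<3)&(np.hypot(W[...,0]-581,W[...,1]+297.5)<30)
print('cap',m.sum(),W[m].mean(0), W[m].min(0),W[m].max(0))
E
```

```text
11.4 [ 578.85024429 -287.7904722   153.8668337 ] [ 1.00113535  1.53448244 -0.55745572] [-0.74456783 -1.33653193 -0.15308976] 64.7349957598148
L 219 top z [43.  73.9] cap top centre [76.9 31.6 75.6] body [-44.7  48.1  43.4]
cover slope (0=upright) [4.48271392e-02 7.19113495e+01]
cap 811 [ 580.79013148 -297.3285949    59.93240746] [ 567.70756979 -310.08935038   57.12037974] [ 592.73687921 -285.2710562    62.04666362]
```

View pics/last.png

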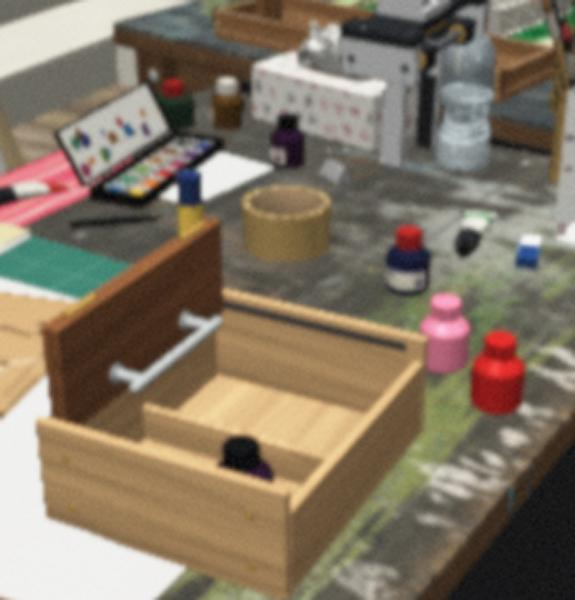

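Emit:
{"method": "jog_arm", "body": {"moves": [[[2, -9, 0, 1.0, 1.7, 0], [0, 0, 0, 0, 0, 0], [0, 0, -25, 0, 0, 0], [0, 0, -25, 0, 0, 0], [0, 0, 0, 0, 0, 0]]]}}

```text
clock: 12.0
eef_pos: [585.5, -294.1, 118.0]
eef_rot: [1.005, 1.548, -0.548]
wrist_force: [-0.8, -1.3, -0.1]
finger_gap: 64.7
```

Emit:
{"method": "jog_arm", "body": {"moves": [[[-6, -3, -20, 0, 0.5, 0], [0, 0, -20, 0, 0, 0], [-2, 0, -15, 0, 0, 0], [0, 0, -10, 0, 0, 0], [0, 0, 0, 0, 0, 0]]]}}

```text
clock: 12.5
eef_pos: [580.6, -296.0, 60.8]
eef_rot: [0.855, 1.543, -0.695]
wrist_force: [-0.1, 0.7, -0.3]
finger_gap: 64.9
```

Emit:
{"method": "jog_arm", "body": {"moves": [[[0, -1, -10, 0.9, 1.1, 0], [-1, 0, -8, 0, 0, 0], [-1, 0, -6, 0, 0, 0], [0, 0, -2, 0, 0, 0], [0, 0, 0, 0, 0, 0]]]}}

```text
clock: 13.0
eef_pos: [579.4, -297.5, 34.9]
eef_rot: [0.932, 1.567, -0.618]
wrist_force: [0.3, -0.1, -0.1]
finger_gap: 64.8
```

Emit:
{"method": "jog_arm", "body": {"moves": [[[1, 0, -1, 0, 0, 0], [0, 0, 0, 0, 0, 0], [0, 0, 0, 0, 0, 0], [0, 0, 0, 0, 0, 0], [0, 0, 0, 0, 0, 0]]], "gripper": -1}}

```text
clock: 13.5
eef_pos: [580.7, -297.5, 34.4]
eef_rot: [0.949, 1.566, -0.601]
wrist_force: [0.1, -0.0, -1.7]
finger_gap: 41.7
```

Emit:
{"method": "jog_arm", "body": {"moves": [[[0, 0, 20, 0, 0, 0], [0, 0, 40, 0, 0, 0], [0, 0, 45, 0, 0, 0], [-5, 10, 25, 0, 0, 0], [-7, 40, 0, 0, 0, 0]]]}}

```text
clock: 14.0
eef_pos: [566.7, -248.8, 166.9]
eef_rot: [0.697, 1.569, -0.857]
wrist_force: [0.6, 0.0, -2.3]
finger_gap: 41.6
```

Emit:
{"method": "jog_arm", "body": {"moves": [[[-8, 45, 0, 0, 0, 0], [-8, 45, 0, 0, 0, 0], [-8, 45, 0, 0, 0, 0], [-8, 45, 0, 0, 0, 0], [-6, 35, 0, 0, 0, 0]]]}}

```text
clock: 14.5
eef_pos: [525.6, -26.9, 168.4]
eef_rot: [1.122, 1.567, -0.435]
wrist_force: [0.9, 1.4, -1.3]
finger_gap: 41.9
```

Emit:
{"method": "jog_arm", "body": {"moves": [[[-2, 12, 0, 0, 0, 0], [0, 0, -15, 0, 0, 0], [0, 0, -20, 0, 0, 0], [0, 0, -15, 0, 0, 0], [0, 0, 0, 0, 0, 0]]]}}

```text
clock: 15.0
eef_pos: [523.2, -11.1, 118.2]
eef_rot: [1.261, 1.564, -0.29]
wrist_force: [-0.6, -0.1, -1.5]
finger_gap: 41.6
```

Emit:
{"method": "jog_arm", "body": {"moves": [[[1, 1, -20, 0, 0, 0], [0, 0, -20, 0, 0, 0], [0, 0, -15, 0, 0, 0], [0, 0, -7, 0, 0, 0], [0, 0, 0, 0, 0, 0]]]}}

```text
clock: 15.5
eef_pos: [526.5, -12.4, 57.9]
eef_rot: [1.307, 1.56, -0.247]
wrist_force: [-0.3, -0.3, -0.9]
finger_gap: 41.3
```

Emit:
{"method": "jog_arm", "body": {"moves": [[[0, 1, -6, 0, 0, 0], [0, 0, -5, 0, 0, 0], [0, 0, -2, 0, 0, 0], [0, 0, -1, 0, 0, 0], [0, 0, 0, 0, 0, 0]]]}}

```text
clock: 16.0
eef_pos: [528.0, -11.7, 45.4]
eef_rot: [1.343, 1.556, -0.21]
wrist_force: [-0.3, -0.4, -1.3]
finger_gap: 41.7
```

Emit:
{"method": "jog_arm", "body": {"moves": [[[0, 0, -2, 0, 0, 0], [0, 0, -2, 0, 0, 0], [0, 0, -1, 0, 0, 0]]]}}

```text
clock: 16.3
eef_pos: [528.2, -11.7, 40.5]
eef_rot: [1.349, 1.555, -0.205]
wrist_force: [0.2, 0.7, -2.4]
finger_gap: 41.7
```

Emit:
{"method": "jog_arm", "body": {"moves": [[[0, 0, -1, 0, 0, 0], [0, 0, 0, 0, 0, 0]]]}}

```text
clock: 16.5
eef_pos: [528.8, -11.8, 40.5]
eef_rot: [1.36, 1.554, -0.193]
wrist_force: [-0.3, 0.9, -1.6]
finger_gap: 41.6
```

Emit:
{"method": "jog_arm", "body": {"moves": [[[0, 0, -1, 0, 0, 0], [0, 0, -1, 0, 0, 0]]]}}

```text
clock: 16.7
eef_pos: [529.4, -11.8, 40.2]
eef_rot: [1.369, 1.552, -0.184]
wrist_force: [-8.1, -0.9, 18.2]
finger_gap: 42.2
```

Contact with the floor; ease, release, and rise.

Emit:
{"method": "jog_arm", "body": {"moves": [[[0, 0, 0.5, 0, 0, 0], [0, 0, 0, 0, 0, 0]]]}}

```text
clock: 16.9
eef_pos: [529.5, -11.8, 40.9]
eef_rot: [1.372, 1.552, -0.182]
wrist_force: [0.1, -0.7, -1.5]
finger_gap: 41.9
```

Emit:
{"method": "jog_arm", "body": {"moves": [[[0, 0, 0, 0, 0, 0], [0, 0, 0, 0, 0, 0], [0, 0, 0, 0, 0, 0], [0, 0, 0, 0, 0, 0]]], "gripper": 0.22}}

```text
clock: 17.3
eef_pos: [529.5, -11.8, 40.5]
eef_rot: [1.372, 1.552, -0.182]
wrist_force: [-0.4, 0.2, -0.6]
finger_gap: 57.1
```

Emit:
{"method": "jog_arm", "body": {"moves": [[[0, 0, 10, 0, 0, 0], [0, 0, 25, 0, 0, 0], [0, 0, 40, 0, 0, 0], [0, 0, 40, 0, 0, 0], [0, 0, 40, 0, 0, 0]]]}}

```text
clock: 17.8
eef_pos: [526.1, -11.6, 198.2]
eef_rot: [1.275, 1.561, -0.279]
wrist_force: [1.1, -0.3, -0.7]
finger_gap: 57.6
```

Emit:
{"method": "jog_arm", "body": {"moves": [[[0, -45, 0, 0, 0, 0], [0, -45, 0, 0, 0, 0], [0, -45, 0, 0, 0, 0], [0, -45, 0, 0, 0, 0], [0, 0, 0, 0, 0, 0]]]}}

```text
clock: 18.3
eef_pos: [527.3, -197.1, 210.4]
eef_rot: [1.296, 1.545, -0.253]
wrist_force: [0.6, 0.5, -0.1]
finger_gap: 57.3
```

```bash
python3 chk.py
```

```text
18.3 [ 527.29568942 -197.05732356  210.37677386] [ 1.29603381  1.54525894 -0.25290379] [ 0.62960916  0.49344256 -0.07807845] 57.256575179260935
L 223 top z [42.7 72.5] cap top centre [76.9 30.8 76.2] body [-45.9  47.7  43. ]
R 393 top z [12.8 74.3] cap top centre [ 76.9 -40.7  74.5] body [-37.7 -43.7  36.3]
cover slope (0=upright) [3.77685462e-02 7.26976318e+01]
```

View pics/last.png

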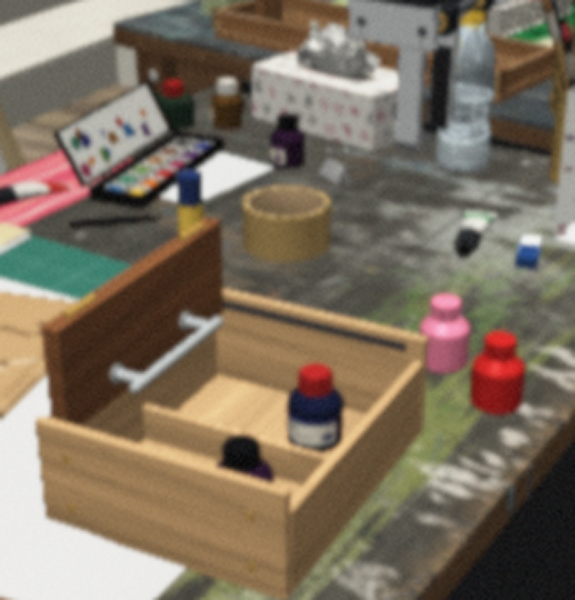

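```bash
python3 - <<'E'
from h import *
im,d,p=grab('side');W=pts(d,p);c,s=np.cos(.019),np.sin(.019);B=W-[556,46.2,0];X=B[...,0]*c+B[...,1]*s;Y=-B[...,0]*s+B[...,1]*c
for z in(100,120,140):
    print(z,np.median(X[(abs(W[...,2]-z)<3)&(abs(Y)<95)&(X>65)&(X<125)]))
for n,sg in(('L',1),('R',-1)):
    m=(abs(X+30)<25)&(abs(Y-sg*55)<25)&(W[...,2]>62)&(W[...,2]<70);print(n,m.sum(),X[m].mean(),Y[m].mean(),W[m][:,2].max())
manip.sign_off()
E
```

```text
100 76.97715802071
120 77.01275912848214
140 77.03943513613791
L 107 -29.29796874570909 55.79882392512935 66.71800776034588
R 83 -29.963705418764597 -54.69196064401935 66.15676240988886
the job is handed in; nothing more can be done
```

I pushed the dust cover back to its stop by its pull. I then set the purple, black-capped bottle down in the left bay and the blue, red-capped one in the right bay. I handed the job in at about 18 s of the 64 s allowed; it gave no verdict.

What the last checks showed:
- **Cover:** the panel's front face measured 77.0 mm in box x at heights of 100, 120 and 140 mm, so it stands upright and folded.
- **Bottles:** the tops are about 66 mm up, as expected for bottles standing on the box floor. They are at box (-29, +56) and (-30, -55) mm. In the last side picture the blue bottle stands upright. Only the cap and shoulder of the purple one show above the wall, and they look upright.
- **Robot:** the gripper is open and clear of everything, with no meaningful wrist force.
- **Other items:** the arm kept well clear of the tube, clip and eraser. The tube and eraser look unmoved in the last side picture. The clip was not in that view, and I did not re-measure any of the three.

Two things did not match:
- **Cover slope:** a rough line fit in my check script gave a slope of 0.04, probably because it took in other surfaces. The height-by-height readings do not bear it out.
- **Cap position:** the same script's cap-position reading picked up the cover instead of the bottles in its last runs. I measured the caps again separately before handing in.

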